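# Fill the table caddy

## Task

Get the table caddy (the square steel tray with four grey pockets) ready for service: stand the pepper shaker, the white sauce jar, the square tin with the lid and the narrow sachet box upright in it, each fully down in the pocket cut to its shape, so that all four fit at once. Do not tip any of them over, and leave the dispenser's spare spout and the empty tin without a lid standing where they are.

Things in the scene. Friction and masses are not known exactly. Their poses are not given: they have to be found in the camera images.
- pepper_shaker_center (a point): Pepper shaker: round glass body, steel cap with holes, 43 mm across and 75 mm tall (body 43 mm wide up to 56 mm, cap 40 mm wide above that), standing upright. The point is on its axis half-way up, 37.5 mm above its foot; z up. About 0.11 kg.
- sauce_jar_center (a point): Sauce jar: white round ceramic jar, flat steel lid with a small black knob, standing upright. Body 60 mm across up to 58 mm, lid 57 mm across up to 70 mm, knob to 77 mm. The point is on its axis 36 mm above its foot; z up. About 0.2 kg.
- lidded_tin_center (a point): Square steel tin WITH its lid on (pale flat lid, small round dark knob in the middle): 44 x 44 mm (lid 45 mm), 72 mm tall, knob to 77 mm. The point is on its axis 36 mm above its foot; z up, x and y square to its sides. About 0.14 kg.
- sachet_box_center (a point): Narrow white plastic box with paper sachets standing out of its top: 24 mm (its own x) by 56 mm (its own y), 72 mm tall with the sachets. The point is its centre, 36 mm above its foot; z up. About 0.12 kg. The sachets are part of the rigid box.
- pocket_round_small_floor (a point): Small round pocket, 57 mm across, for the pepper shaker. One of four grey 82 x 82 mm inserts standing two by two, 88 mm apart, in the fixed steel tray (the caddy); which stands where varies. Point: centre of the pocket floor, 10 mm above the table; 14 mm deep, rim 24 mm above the table; z up, x and y along the insert sides, all four turned alike.
- pocket_round_large_floor (a point): Large round pocket, 73 mm across, for the sauce jar. One of four grey 82 x 82 mm inserts standing two by two, 88 mm apart, in the fixed steel tray (the caddy); which stands where varies. Point: centre of the pocket floor, 10 mm above the table; 14 mm deep, rim 24 mm above the table; z up, x and y along the insert sides, all four turned alike.
- pocket_square_floor (a point): Square pocket, 57 x 57 mm, for the square tin. One of four grey 82 x 82 mm inserts standing two by two, 88 mm apart, in the fixed steel tray (the caddy); which stands where varies. Point: centre of the pocket floor, 10 mm above the table; 14 mm deep, rim 24 mm above the table; z up, x and y along the insert sides, all four turned alike.
- pocket_slot_floor (a point): Oblong pocket, 37 mm along its x by 69 mm along its y, for the narrow box (long side along y). One of four grey 82 x 82 mm inserts standing two by two, 88 mm apart, in the fixed steel tray (the caddy); which stands where varies. Point: centre of the pocket floor, 10 mm above the table; 14 mm deep, rim 24 mm above the table; z up, x and y along the insert sides, all four turned alike.
- spare_spout_center (a point): Spare valve spout of the drink dispenser, a cream-coloured plastic stub with a collar, 33 mm across and 48 mm tall, roughly like a little shaker: not for the caddy, stays where it is. The point is on its axis half-way up, 24 mm above its foot. Another bystander, a red toothpick jar 46 mm across and 66 mm tall, stands among the loose things; centres are at least 85 mm apart.
- open_tin_center (a point): Square steel tin WITHOUT a lid, open and empty, 44 x 44 mm, 60 mm tall: not for the caddy, stays where it is. The point is on its axis half-way up, 30 mm above its foot. Round about: a fixed rack 0.6 m tall stands behind the things (x over 0.63, y from -0.43 to 0.00) and the dispenser on the left (y over 0.29): carry things across in front of them.

How it is judged:
By the outcome, as a careful person would: the job done as asked, in the order asked, and still so for the second after the job is handed in, with the robot touching nothing.
It also fails if it takes over 104 s, if anything falls off the work surface, if the arm or the gripper's body presses on something with over 40 N, if the wrist force passes 120 N, or if a joint passes its speed limit or range.

## Robot

A 6-joint arm with a two-finger parallel gripper is mounted at the origin on a cart in front of the work surface, level with it; the furniture and walls round the work are solid. World frame = base frame: x ahead of the robot, y to its left, z up, the work surface at z = 0. Lengths are in mm, angles in rad, forces in N, time in s.
With the tool pointing down it reaches from about 225 to 875 mm from the base axis. Payload 3.4 kg.
Tool frame: the origin (TCP) lies midway between the tips of the shut fingers; the grasp point (between the pads) lies 19 mm behind it; z points along the fingers, y is the direction in which the jaws open and shut (so a half turn about z gives the same grasp; the last joint's range is limited). The gripper opens to 85 mm and grips with 20 to 120 N. Pads are 22 mm wide; open, the fingers measure 114 mm over their backs; the gripper's body (76 mm by 85 mm) begins 54 mm behind the grasp point. The pads swing forward as they close: fully open they stand 13 mm farther back than shut.
Start: joints at [-1.393, 0.276, 1.505, -0, 1.361, -0.121], TCP at [169.264, -549.56, 194.628] pointing down, gripper open.
Joint ranges: [-2.89, 2.89], [-0.75, 2.08], [0.22, 2.7], [-1.18, 4.32], [0.11, 2.71], [-2.7, 2.7]. Speed limits (rad/s): [2.57, 2.57, 3.14, 3.14, 3.14, 3.14].

## Interface

Orientations are given as a 3x3 rotation matrix whose columns are the frame's x, y, z axes.
In Python, from workcell import arm, vision gives the robot as it stands.
- The arm moves only by the tool send_rows, never from a script. Its argument "steps" is a list of rows, each a list of 2 entries, a list of its own where there are three numbers: the shift along the world's x, y, z in cm, then the turn, a rotation vector about the world's x, y, z in rad. A call has 1 to 5 rows; each row shifts and turns the pose as measured when the row begins; what a row does not reach is not made up. A row lasts 1/10 s, in which the tool goes at most 50 mm and 8.59 degrees, less where a joint would pass 70% of its speed; a pose out of reach is approached as far as the arm can. A call is refused whole if a number of a shift passes 5 or a number of a turn 0.15, either way. A call with a gripper value outside its range is refused whole. "fingers" is the gripper command: -1 is fully open, 1 is shut, values between are in proportion, set as the call begins (left out, the last holds). The fingers move at their own pace and stop on an object; "grip_force" is the grip in N (left out, the last holds). Time passes only in rows, so rows that do not move let the fingers close. It gives the time, the measured TCP pose, the force and the opening at its end, in the units of the state.
- arm.get_obs(): the state, without advancing time (a new reading comes with each control period).
- vision.camera(name): name is "scene" or "side" or "wrist"; returns (picture, depth): 384x512x3 uint8, red, green, blue; 384x512 float32, mm along the optical axis (not along the pixel's ray), 0 where there is no reading.
- vision.calibration(name): a dict with "fx", "fy", "cx", "cy" (pixels), "R" (3x3) and "t" (3): a world point X has camera coordinates R X + t. Camera axes: x right, y down, z forward; pixel columns grow to the right and rows downward; lengths in mm; the calibration is good to about 2 mm. The wrist camera is an equidistant fisheye: a pixel r from the principal point sees the ray r / f radians off the axis. A picture is of the moment at which its call begins: read the wrist's pose just before it. calibration takes no time and is no camera call; for the wrist camera it gives the pose at the moment of the call.
- arm.close_job(): hands the job in, once; it reports no verdict.
The state is a dict: "clock": time; "qpos": joint angles; "dq": joint speeds; "joint_torque": joint torques, N m; "ee_pos": TCP position; "eef_rot": TCP orientation; "ft_force": force on the tool from outside, world axes, zero at the start; "ft_torque": the same for the moment, N m; "grip_width": finger opening in mm.
Only numpy, scipy, OpenCV 4.12 (cv2) and the standard library are available. Lean on these libraries where they do the work, as an engineer would, in place of code of your own. Each camera call takes 0.05 s, during which the arm holds its last target. There are 200 camera calls.

## Working session

There is one attempt and no reset: what is moved stays moved. The work goes in short steps, Python scripts to look and compute and a tool call to move; the robot and the scene stay as the last step left them, time stands still between calls to the robot, and variables do not carry over. Pictures are saved under pics/ and viewed, about 12 in all and at most 16, crops included, and the job is handed in when it is done.

Besides the shell and the picture viewer there is one more tool, called after "Call:" by a JSON object that holds its "method" and its "body". send_rows: Moves the arm, as the interface text tells. Its arguments: {"type":"object","properties":{"steps":{"type":"array"},"fingers":{"type":"number"},"grip_force":{"type":"number"}},"required":["steps"]}

```bash
mkdir -p pics; cat > h.py <<'E'
import numpy as np, cv2
from workcell import arm, vision
def cap(n):
    c=vision.calibration(n); p,d=vision.camera(n); return p,d,c
def world(d,c,u,v):
    z=d[v,u].astype(float); P=np.stack([(u-c['cx'])/c['fx']*z,(v-c['cy'])/c['fy']*z,z],-1)
    return (P-np.array(c['t']))@np.array(c['R'])
def full(d,c):
    v,u=np.mgrid[:d.shape[0],:d.shape[1]]; return world(d,c,u,v)
E
python3 - <<'E'
from h import *
for n in ('scene','side'):
    p,d,c=cap(n); np.savez(''+n+'.npz',p=p,d=d,**c)
    cv2.imwrite(f'pics/{n}0.png',cv2.resize(p[:,:,::-1],(800,600),interpolation=cv2.INTER_CUBIC)); R=np.array(c['R']);print(n,-R.T@np.array(c['t']),R[2],c['fx'])
o=arm.get_obs();print(o['clock'],o['eef_rot'],o['grip_width'])
E
```

```text
scene [ 17.70147826 784.04505883 770.11821339] [ 0.42483219 -0.7191067  -0.54991196] 423.0630058801697
side [ 237.06722831 -972.00076487  584.57465529] [ 0.28264544  0.81818549 -0.5006836 ] 362.70819727293514
0.1 [[ 9.55698684e-01  2.94346660e-01 -2.62518355e-04]
 [ 2.94346686e-01 -9.55697311e-01  1.63641234e-03]
 [ 2.30784422e-04 -1.64118853e-03 -9.99998627e-01]] 85.27401216519073
```

View pics/scene0.png

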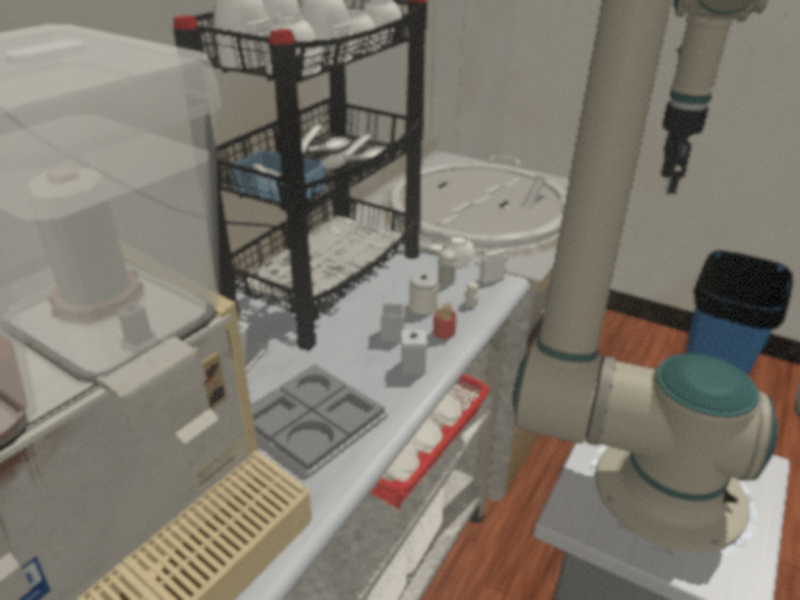

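View pics/side0.png

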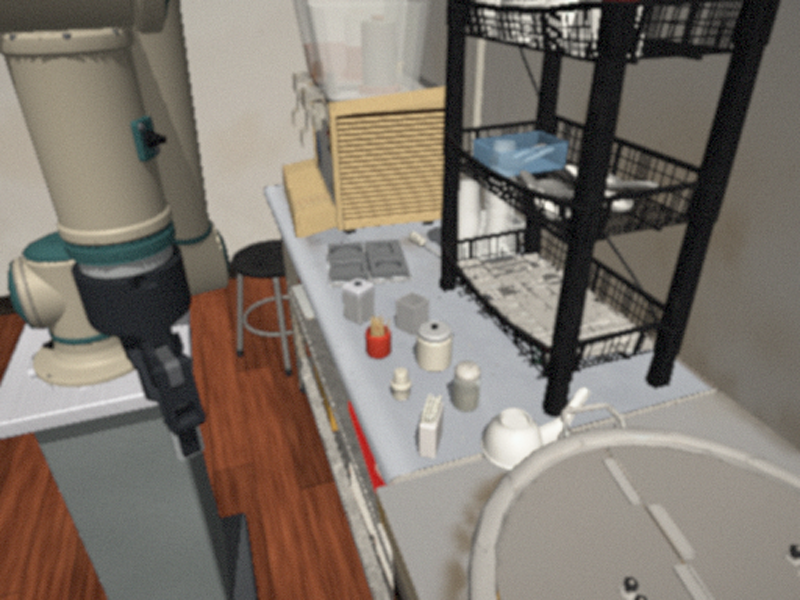

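The scene view shows the caddy at (320,415), the lidded tin at (413,352), the open tin at (393,323), the red jar at (445,322) and the sauce jar at (424,295). In the side view the shaker is at (466,385), the spout at (400,383) and the sachet box at (431,427). Next I'll build a metric height map from the depth images.

```bash
python3 - <<'E'
from h import *
x0,y0,x1,y1=330,-560,700,280; S=1  # 1 px / 1.5mm
res=1.4
imgs=[]
for n in ('side','scene'):
    f=np.load(n+'.npz'); W=full(f['d'],f); p=f['p']
    ok=(f['d']>0)&(W[...,0]>x0)&(W[...,0]<x1)&(W[...,1]>y0)&(W[...,1]<y1)&(W[...,2]<120)&(W[...,2]>-20)
    P=W[ok];C=p[ok]
    tab=P[(abs(P[:,2])<8)];print(n,'table z',np.median(tab[:,2]))
    H=P[:,2]; o=np.argsort(H)
    im=np.zeros((int((x1-x0)/res),int((y1-y0)/res),3),np.uint8)
    for q,cc in zip(P[o],C[o]):
        cv2.circle(im,(int((y1-q[1])/res),int((x1-q[0])/res)),1,tuple(int(k) for k in cc[::-1]),-1)
    imgs.append(im)
    # clusters
    hi=P[(P[:,2]>30)&(P[:,2]<85)]
    g=np.zeros(im.shape[:2],np.uint8)
    a=((x1-hi[:,0])/res).astype(int);b=((y1-hi[:,1])/res).astype(int); g[a,b]=255
    g=cv2.morphologyEx(g,cv2.MORPH_CLOSE,np.ones((7,7)))
    k,l,st,ce=cv2.connectedComponentsWithStats(g)
    for i in range(1,k):
        q=hi[l[a,b]==i]
        if len(q)>30:
            m=q[:,2].max(); t=q[q[:,2]>np.percentile(q[:,2],97)-6]
            print(i,len(q),'min',q.min(0).round(),'max',q.max(0).round(),'top',t[:,:2].mean(0).round(), 'toprange',np.ptp(t[:,:2],axis=0).round())
v=np.vstack(imgs);print(v.shape);cv2.imwrite('pics/top0.png',v)
E
```

```text
side table z -0.4461202095876168
1 1092 min [ 652. -440.   30.] max [700.   1.  85.] top [ 665. -332.] toprange [ 43. 436.]
2 44 min [677. -98.  58.] max [700. -75.  75.] top [689. -87.] toprange [23. 22.]
4 1715 min [ 491. -560.   30.] max [ 700. -438.   54.] top [ 599. -469.] toprange [146.  49.]
9 310 min [ 522. -155.   30.] max [582. -94.  61.] top [ 552. -125.] toprange [58. 60.]
10 476 min [ 517. -274.   30.] max [ 576. -218.   77.] top [ 546. -247.] toprange [55. 51.]
11 365 min [ 531. -383.   30.] max [ 571. -345.   76.] top [ 551. -364.] toprange [35. 35.]
12 348 min [438. -90.  30.] max [497. -33.  78.] top [467. -60.] toprange [59. 57.]
13 364 min [ 446. -452.   30.] max [ 493. -401.   73.] top [ 469. -423.] toprange [40. 42.]
14 220 min [ 445. -205.   30.] max [ 489. -158.   68.] top [ 466. -182.] toprange [24. 35.]
15 90 min [ 454. -318.   31.] max [ 477. -298.   49.] top [ 465. -308.] toprange [21. 20.]
scene table z -0.7861065445614761
2 822 min [ 652. -435.   31.] max [700.  12.  85.] top [ 662. -124.] toprange [ 48. 446.]
3 108 min [ 594. -532.   31.] max [ 697. -464
[... 267 characters left out ...]
579. -130.   63.] top [ 559. -142.] toprange [39. 20.]
13 316 min [ 515. -267.   30.] max [ 572. -208.   77.] top [ 545. -237.] toprange [53. 57.]
16 172 min [ 529. -374.   30.] max [ 568. -336.   76.] top [ 549. -354.] toprange [30. 37.]
17 127 min [ 519. -122.   30.] max [562. -93.  61.] top [ 539. -105.] toprange [42. 28.]
21 337 min [436. -80.  30.] max [494. -25.  78.] top [465. -52.] toprange [56. 55.]
22 208 min [ 443. -444.   30.] max [ 493. -388.   73.] top [ 469. -418.] toprange [40. 50.]
23 173 min [ 443. -202.   30.] max [ 488. -154.   68.] top [ 467. -176.] toprange [33. 38.]
26 47 min [ 452. -310.   31.] max [ 475. -291.   49.] top [ 464. -302.] toprange [22. 17.]
(528, 600, 3)
```

View pics/top0.png

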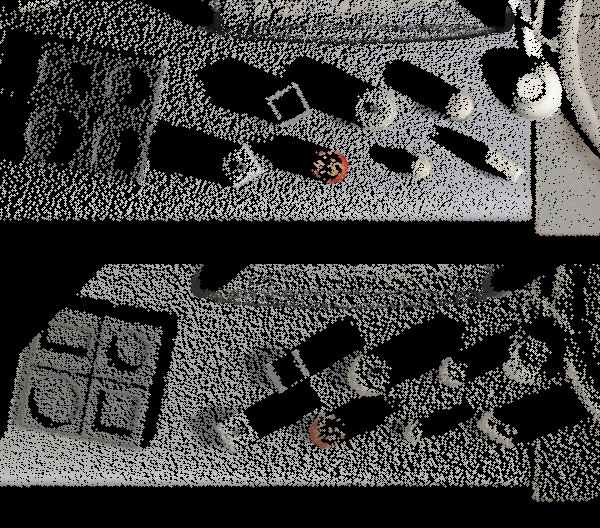

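The top-down map gives rough poses:

| Item | x (mm) | y (mm) |
|---|---|---|
| Shaker | 550 | -359 |
| Sauce jar | 546 | -242 |
| Lidded tin | 466 | -56 |
| Sachet box | 469 | -420 |

The two cameras differ by about 9 mm in y, so I'll refine these from the wrist camera.

Call:
{"method": "send_rows", "body": {"steps": [[[2.5,2.5,3],[0,0,0]],[[2.5,2.5,3],[0,0,0]],[[2.5,3,3],[0,0,0]],[[2.5,3,3],[0,0,0]],[[3,3,2],[0,0,0]]]}}

```text
clock: 0.6
ee_pos: [297.8, -404.6, 330.6]
eef_rot: [[0.959, 0.285, -0.005], [0.285, -0.958, 0.015], [-0.001, -0.016, -1.0]]
ft_force: [0.2, -0.9, -0.3]
grip_width: 85.3
```

Call:
{"method": "send_rows", "body": {"steps": [[[3,3,2],[0,0,0]],[[3,3,2],[0,0,0]],[[3,3,0],[0,0,0]],[[2,2,0],[0,0,0]],[[0,0,0],[0,0,0]]]}}

```text
clock: 1.1
ee_pos: [414.7, -286.1, 375.4]
eef_rot: [[0.957, 0.29, 0.001], [0.29, -0.957, 0.012], [0.004, -0.012, -1.0]]
ft_force: [-1.3, -1.0, -0.7]
grip_width: 85.4
```

```bash
python3 - <<'E'
from h import *
o=arm.get_obs();p,d,c=cap('wrist'); np.savez('w1.npz',p=p,d=d,**c)
R=np.array(c['R']);print(o['clock'],o['ee_pos'],'cam',-R.T@np.array(c['t']),R.round(2),c['fx'],c['cx'],c['cy'])
cv2.imwrite('pics/w1.png',cv2.resize(p[:,:,::-1],(800,600)))
E
```

```text
1.1 [ 414.74560105 -286.07010737  375.35876478] cam [ 477.17425748 -270.01335692  554.99919608] [[ 0.29 -0.96 -0.01]
 [-0.92 -0.28  0.26]
 [-0.25 -0.06 -0.97]] 297.3186396354542 260.52720645398705 192.12074334601024
```

View pics/w1.png

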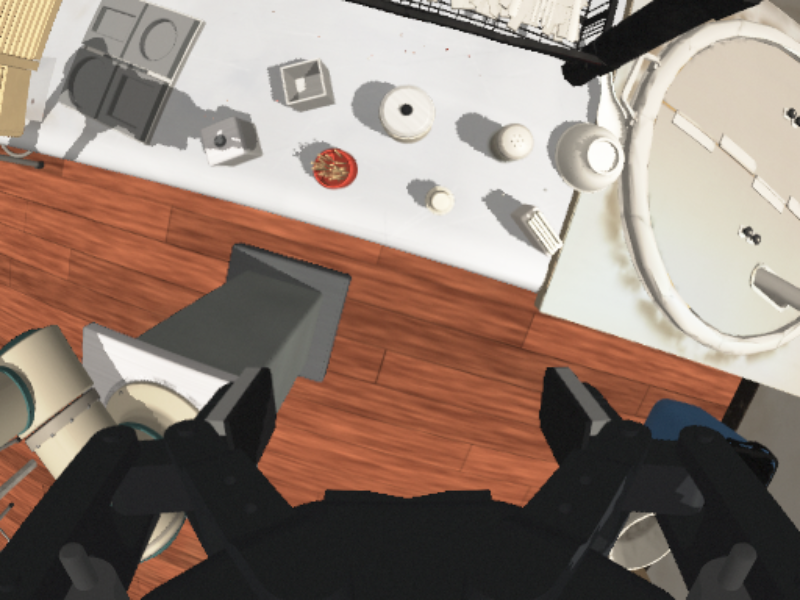

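The wrist view shows everything. Counting in that picture, the caddy is at (135,70) with the slot at its top left, the small round pocket top right, the large round bottom left and the square bottom right. The lidded tin is at (228,140), the jar at (407,112), the shaker at (512,142) and the sachet box at (541,230). I'll fit the poses from this image's depth.

```bash
cat >> h.py <<'E'
def wfull(d,c):
    v,u=np.mgrid[:d.shape[0],:d.shape[1]]; a=(u-c['cx'])/c['fx']; b=(v-c['cy'])/c['fy']; th=np.hypot(a,b)+1e-9
    z=d.astype(float); P=np.stack([a/th*np.tan(th)*z,b/th*np.tan(th)*z,z],-1)
    return (P-np.array(c['t']))@np.array(c['R'])
def tops(W,d,objs):
    for k,(x,y,z0,z1,r) in objs.items():
        q=W[(d>0)&(np.hypot(W[...,0]-x,W[...,1]-y)<r)&(W[...,2]>z0)&(W[...,2]<z1)]
        if len(q)<15: print(k,len(q)); continue
        (cx,cy),s,a=cv2.minAreaRect(q[:,:2].astype(np.float32)); (ex,ey),er=cv2.minEnclosingCircle(q[:,:2].astype(np.float32))
        print(k,len(q),'rect %.1f %.1f'%(cx,cy),np.round(s,1),'ang %.1f'%a,'circ %.1f %.1f r%.1f'%(ex,ey,er),'mid',(q[:,:2].mean(0)).round(1),'z',np.median(q[:,2]).round(1))
OB=dict(shaker=(550,-359,69,80,45),jar=(546,-242,64,73,50),tin=(466,-56,66,75,45),box=(469,-420,60,78,45),spout=(465,-305,42,54,40),open=(552,-125,54,66,45),red=(466,-180,55,72,40))
E
python3 - <<'E'
from h import *
f=np.load('w1.npz');W=wfull(f['d'],f);d=f['d'];tops(W,d,OB)
tab=W[(d>0)&(W[...,0]>450)&(W[...,0]<600)&(abs(W[...,2])<8)&(W[...,1]<0)&(W[...,1]>-450)];print('table',np.median(tab[:,2]))
# ortho of caddy, 2px/mm
x0,y0,x1,y1=400,40,640,280
xs=np.arange(x1,x0,-.5);ys=np.arange(y1,y0,-.5);Y,X=np.meshgrid(ys,xs)
P=np.stack([X,Y,np.full_like(X,24)],-1)@np.array(f['R']).T+f['t']
th=np.arctan2(np.hypot(P[...,0],P[...,1]),P[...,2]);n=np.hypot(P[...,0],P[...,1])
u=f['cx']+f['fx']*th*P[...,0]/n;v=f['cy']+f['fy']*th*P[...,1]/n
im=cv2.remap(f['p'][:,:,::-1].copy(),u.astype(np.float32),v.astype(np.float32),cv2.INTER_CUBIC);print(im.shape)
cv2.imwrite('pics/cad1.png',cv2.convertScaleAbs(im,alpha=1.3))
for n in('side','scene'):
    g=np.load(n+'.npz');print(n);tops(full(g['d'],g),g['d'],{k:OB[k] for k in('shaker','jar','tin','box')})
E
```

```text
shaker 351 rect 550.5 -360.9 [33.5 36. ] ang 20.3 circ 550.2 -360.7 r18.4 mid [ 550.  -359.5] z 73.2
jar 868 rect 545.7 -242.2 [55.6 55.1] ang 15.8 circ 545.3 -242.0 r28.7 mid [ 545.1 -242.2] z 69.7
tin 583 rect 465.4 -56.5 [46.5 45.9] ang 31.3 circ 465.2 -57.2 r29.7 mid [465.4 -58. ] z 71.9
box 295 rect 468.2 -420.7 [46.1 18.6] ang 57.6 circ 468.3 -420.9 r24.6 mid [ 468.3 -419.9] z 69.6
spout 133 rect 464.8 -305.7 [20.6 20.6] ang 17.2 circ 464.1 -305.5 r11.2 mid [ 464.5 -305.2] z 47.9
open 191 rect 549.8 -124.3 [45.3 45.3] ang 28.0 circ 549.7 -123.5 r30.6 mid [ 549.  -123.3] z 59.7
red 68 rect 467.0 -178.0 [30.3 28.9] ang 37.1 circ 467.9 -179.9 r18.3 mid [ 465.5 -179.6] z 64.1
table 0.0839494399348252
(480, 480, 3)
side
shaker 113 rect 551.2 -363.2 [29.8 32.7] ang 62.3 circ 551.7 -362.8 r17.8 mid [ 551. -364.] z 72.7
jar 214 rect 547.5 -245.0 [54.8 52.9] ang 1.1 circ 547.1 -244.6 r28.5 mid [ 545.6 -248.3] z 69.2
tin 127 rect 467.0 -57.6 [46.4 46.8] ang 31.1 circ 467.3 -60.8 r29.9 mid [466.5 -61.2] z 71.5
box 155 rect 469.7 -422.7 [48.7 17.7] ang 56.9 circ 469.8 -422.7 r25.7 mid [ 468.3 -425.1] z 68.7
scene
shaker 45 rect 548.9 -353.8 [34.7 30.3] ang 76.0 circ 548.9 -355.8 r19.3 mid [ 549.7 -354.4] z 72.3
jar 135 rect 545.3 -238.8 [51.2 56.3] ang 29.4 circ 546.5 -238.2 r29.3 mid [ 543.7 -235.6] z 68.5
tin 160 rect 463.9 -52.2 [44.3 44.1] ang 30.2 circ 465.1 -53.9 r29.4 mid [463.4 -49.8] z 70.8
box 73 rect 468.6 -418.9 [46.2 22.9] ang 57.6 circ 468.2 -418.7 r25.2 mid [ 468.  -417.4] z 67.4
```

View pics/cad1.png

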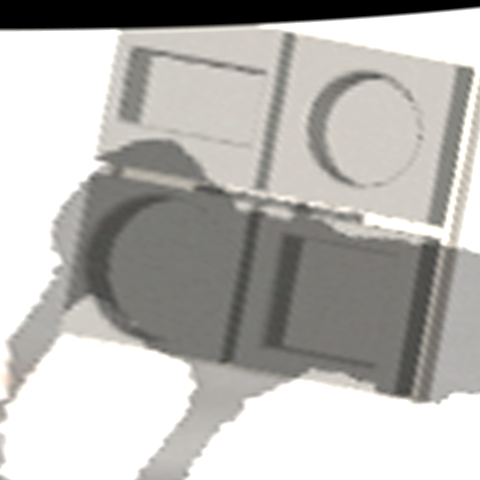

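Wrist positions lie midway between the other two cameras. In the caddy crop (480 px, 2 px/mm) the slot is at about (197,100), small round (365,130), large round (175,275) and square (345,302). I'll fit a template to the depth for the exact pose.

```bash
cat >> h.py <<'E'
from scipy.optimize import minimize
def cfit(W,d,g=(540,145,-.17)):
    q=W[(d>0)&(np.hypot(W[...,0]-g[0],W[...,1]-g[1])<85)&(W[...,2]>4)&(W[...,2]<30)]
    s=np.clip((q[:,2]-17)/7,-1,1)   # +1 rim, -1 floor
    def f(p):
        c,n=np.cos(p[2]),np.sin(p[2]);a=q[:,:2]-p[:2];x=a[:,0]*c+a[:,1]*n;y=-a[:,0]*n+a[:,1]*c
        D=np.minimum.reduce([np.maximum(abs(x-44)-18.5,abs(y-44)-34.5),np.hypot(x-44,y+44)-28.5,np.hypot(x+44,y-44)-36.5,np.maximum(abs(x+44)-28.5,abs(y+44)-28.5)])
        return -np.mean(s*np.tanh(D/2.5))
    r=min((minimize(f,[g[0]+i,g[1]+j,g[2]],method='Nelder-Mead',options=dict(initial_simplex=[[g[0]+i,g[1]+j,g[2]],[g[0]+i+6,g[1]+j,g[2]],[g[0]+i,g[1]+j+6,g[2]],[g[0]+i,g[1]+j,g[2]+.1]])) for i in(-5,5) for j in(-5,5)),key=lambda r:r.fun)
    p=r.x;R=np.array([[np.cos(p[2]),-np.sin(p[2])],[np.sin(p[2]),np.cos(p[2])]])
    print('caddy',p[:2].round(1),'deg %.1f'%np.degrees(p[2]),'score %.2f'%-r.fun,len(q),'zmed',np.median(q[q[:,2]>18][:,2]).round(1))
    for k,v in dict(slot=(44,44),small=(44,-44),large=(-44,44),square=(-44,-44)).items(): print(k,(p[:2]+R@v).round(1))
E
python3 - <<'E'
from h import *
f=np.load('w1.npz');cfit(wfull(f['d'],f),f['d'])
for n in('side','scene'):
    g=np.load(n+'.npz');cfit(full(g['d'],g),g['d'])
E
```

```text
caddy [541.3 152. ] deg -10.9 score 0.67 3765 zmed 23.8
slot [592.8 186.9]
small [576.1 100.5]
large [506.4 203.6]
square [489.7 117.2]
caddy [544.4 153.2] deg -10.6 score 0.52 786 zmed 23.5
slot [595.8 188.4]
small [579.6 101.9]
large [509.2 204.5]
square [493.1 118. ]
caddy [543.6 150.9] deg -11.1 score 0.64 2406 zmed 23.1
slot [595.2 185.6]
small [578.3  99.3]
large [508.8 202.6]
square [491.9 116.2]
```

All three cameras agree on the caddy at (542,152), turned by -10.9°. Now going to the shaker with the tool yawed to about 60° so the fingers clear its neighbours.

Call:
{"method": "send_rows", "body": {"steps": [[[2.8,-1.6,-3.0],[0,0,0.15]],[[2.8,-1.6,-3.0],[0,0,0.15]],[[2.8,-1.6,-3.0],[0,0,0.15]],[[2.8,-1.6,-3.0],[0,0,0.15]],[[2.4,-1.4,-3.0],[0,0,0.15]]]}}

```text
clock: 1.65
ee_pos: [548.0, -373.0, 226.0]
eef_rot: [[0.503, 0.864, 0.0], [0.864, -0.503, 0.001], [0.001, -0.0, -1.0]]
ft_force: [0.0, -0.9, 0.5]
grip_width: 85.4
```

Call:
{"method": "send_rows", "body": {"steps": [[[0,0,0],[0,0,0]],[[0,0,0],[0,0,0]]], "grip_force": 30}}

```text
clock: 1.85
ee_pos: [545.8, -375.5, 217.5]
eef_rot: [[0.505, 0.863, -0.01], [0.863, -0.505, 0.008], [0.002, -0.013, -1.0]]
ft_force: [-1.0, -0.6, 0.4]
grip_width: 85.7
```

Call:
{"method": "send_rows", "body": {"steps": [[[0.4,1.5,-2],[0,0.01,0]],[[0,0,-4],[0,0,0]],[[0,0,-3],[0,0,0]],[[0,0,-1.5],[0,0,0]],[[0,0,0],[0,0,0]]]}}

```text
clock: 2.35
ee_pos: [545.3, -364.5, 117.1]
eef_rot: [[0.515, 0.857, -0.016], [0.857, -0.515, 0.0], [-0.008, -0.013, -1.0]]
ft_force: [-0.2, 0.5, -0.6]
grip_width: 85.5
```

```bash
python3 - <<'E'
from h import *
o=arm.get_obs();p,d,c=cap('wrist');print(o['clock'],o['ee_pos'].round(1),o['qpos']);tops(wfull(d,c),d,OB)
cv2.imwrite('pics/w2.png',p[:,:,::-1])
E
```

```text
2.35 [ 545.3 -364.5  117.1] [-0.68924791  0.45105396  1.42783585 -0.01033091  1.27478195 -0.14477617]
shaker 1580 rect 551.0 -360.0 [35.7 35.9] ang 89.5 circ 551.1 -359.7 r18.6 mid [ 551.5 -359.2] z 73.4
jar 3569 rect 546.1 -242.2 [56.2 56.3] ang 11.6 circ 546.3 -241.9 r28.7 mid [ 547.1 -243.7] z 69.8
tin 22 rect 455.1 -81.4 [ 2.6 13.9] ang 42.6 circ 456.0 -80.6 r6.9 mid [457.  -83.1] z 69.1
box 907 rect 468.8 -421.1 [48.2 18.3] ang 56.4 circ 468.0 -420.6 r25.4 mid [ 470.6 -418.5] z 69.8
spout 459 rect 464.7 -305.5 [22.4 21.5] ang 9.6 circ 464.6 -305.5 r11.4 mid [ 466.  -305.4] z 47.7
open 0
red 363 rect 467.2 -178.3 [30.8 31. ] ang 36.2 circ 467.8 -179.5 r19.4 mid [ 466.5 -180.9] z 62.8
```

View pics/w2.png

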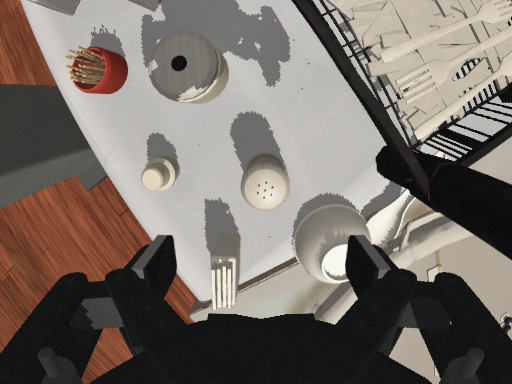

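Picture w2 (512x384) shows the shaker at (265,183), box at (225,270), jar at (187,65) and pitcher at (335,245). The shaker refines to (551,-360), with finger room on both sides. Descending and gripping.

Call:
{"method": "send_rows", "body": {"steps": [[[0.6,0.5,-1.5],[0,-0.015,0]],[[0,0,-3],[0,0,0]],[[0,0,-2],[0,0,0]],[[0,0,-1],[0,0,0]],[[0,0,0],[0,0,0]]]}}

```text
clock: 2.9
ee_pos: [555.4, -366.5, 55.1]
eef_rot: [[0.52, 0.854, 0.018], [0.854, -0.52, -0.016], [-0.005, 0.023, -1.0]]
ft_force: [0.2, -0.1, 0.1]
grip_width: 85.2
```

Call:
{"method": "send_rows", "body": {"steps": [[[-0.4,0.7,0],[0.016,0.018,0]],[[0,0,0],[0,0,0]]]}}

```text
clock: 3.1
ee_pos: [552.3, -360.5, 58.5]
eef_rot: [[0.521, 0.854, 0.002], [0.854, -0.521, -0.002], [-0.001, 0.003, -1.0]]
ft_force: [-0.7, 0.6, 0.4]
grip_width: 85.7
```

Call:
{"method": "send_rows", "body": {"steps": [[[-0.1,0.1,-2],[0,0,0]],[[0,0,-1.5],[0,0,0]],[[0,0,0],[0,0,0]]]}}

```text
clock: 3.4
ee_pos: [554.3, -361.7, 27.8]
eef_rot: [[0.52, 0.854, 0.009], [0.854, -0.52, -0.008], [-0.002, 0.012, -1.0]]
ft_force: [-0.1, 0.5, 0.0]
grip_width: 85.6
```

Call:
{"method": "send_rows", "body": {"steps": [[[-0.3,0.1,-0.9],[0.008,0.009,0]],[[0,0,0],[0,0,0]]]}}

```text
clock: 3.6
ee_pos: [552.2, -361.3, 20.3]
eef_rot: [[0.52, 0.854, 0.001], [0.854, -0.52, -0.001], [-0.0, 0.002, -1.0]]
ft_force: [0.1, 0.6, 0.2]
grip_width: 85.2
```

Call:
{"method": "send_rows", "body": {"steps": [[[0,0,0],[0,0,0]],[[0,0,0],[0,0,0]],[[0,0,0],[0,0,0]],[[0,0,0],[0,0,0]],[[0,0,0],[0,0,0]]], "fingers": 1, "grip_force": 30}}

```text
clock: 4.1
ee_pos: [553.3, -362.3, 22.4]
eef_rot: [[0.52, 0.854, 0.004], [0.854, -0.52, -0.003], [-0.001, 0.005, -1.0]]
ft_force: [0.3, -0.8, -1.8]
grip_width: 38.5
```

Call:
{"method": "send_rows", "body": {"steps": [[[0,0,0],[0,0,0]],[[0,0,0],[0,0,0]],[[0,0,0],[0,0,0]]]}}

```text
clock: 4.4
ee_pos: [553.3, -362.2, 22.3]
eef_rot: [[0.52, 0.854, 0.004], [0.854, -0.52, -0.003], [-0.0, 0.005, -1.0]]
ft_force: [0.6, -1.0, -0.4]
grip_width: 38.6
```

Call:
{"method": "send_rows", "body": {"steps": [[[0,0,3],[0,0,0]],[[0,0,4],[0,0,0]],[[-1,0,4],[0,0,0]],[[-2,1,3],[0,0,0]],[[-2,3,1],[0,0,0]]]}}

```text
clock: 4.9
ee_pos: [501.8, -322.9, 171.9]
eef_rot: [[0.521, 0.853, -0.001], [0.853, -0.521, 0.0], [-0.001, -0.001, -1.0]]
ft_force: [0.6, 0.2, -0.7]
grip_width: 38.3
```

Call:
{"method": "send_rows", "body": {"steps": [[[-1,4.5,0],[0,0,0]],[[0,4.7,0],[0,0,0]],[[0,4.7,0],[0,0,0]],[[0,4.7,0],[0,0,0]],[[0,4,0],[0,0,0]]]}}

```text
clock: 5.4
ee_pos: [488.6, -93.1, 175.5]
eef_rot: [[0.529, 0.849, 0.005], [0.849, -0.529, -0.004], [-0.001, 0.006, -1.0]]
ft_force: [0.5, -0.6, -1.8]
grip_width: 38.2
```

Call:
{"method": "send_rows", "body": {"steps": [[[1.4,4.4,0],[0,0,0]],[[2,4.2,0],[0,0,0]],[[2,4,0],[0,0,0]],[[2,3.5,0],[0,0,0]],[[1,2.5,0],[0,0,0]]]}}

```text
clock: 5.9
ee_pos: [571.1, 103.2, 176.4]
eef_rot: [[0.528, 0.849, 0.006], [0.849, -0.528, -0.004], [-0.001, 0.007, -1.0]]
ft_force: [0.2, -0.6, -0.1]
grip_width: 38.3
```

Call:
{"method": "send_rows", "body": {"steps": [[[0,0,0],[0,0,0]],[[0,0,0],[0,0,0]]]}}

```text
clock: 6.1
ee_pos: [571.8, 107.2, 175.6]
eef_rot: [[0.523, 0.852, 0.005], [0.852, -0.523, -0.003], [0.0, 0.006, -1.0]]
ft_force: [-0.0, -0.9, -1.4]
grip_width: 38.4
```

```bash
python3 - <<'E'
from h import *
o=arm.get_obs();p,d,c=cap('wrist');print(o['clock'],o['ee_pos'].round(1));W=wfull(d,c);cfit(W,d)
cv2.imwrite('pics/w3.png',p[:,:,::-1])
E
```

```text
6.1 [571.8 107.2 175.6]
caddy [541.3 151. ] deg -11.1 score 0.71 14205 zmed 24.1
slot [592.9 185.8]
small [576.   99.4]
large [506.5 202.6]
square [489.6 116.3]
```

View pics/w3.png

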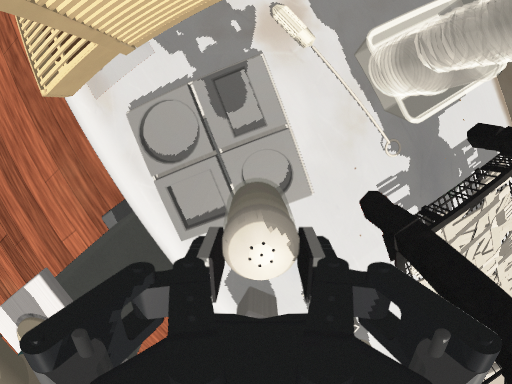

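Picture w3 (512x384) shows the shaker held upright at (260,240), with the four pockets confirmed: large round (170,130), slot (243,100), small round (267,172) and square (193,192). The wrist fit puts the small pocket at (576,99.5). Aligning and lowering.

Call:
{"method": "send_rows", "body": {"steps": [[[0.4,-0.8,-2],[0,0,0]],[[0,0,-3],[0,0,0]],[[0,0,-3],[0,0,0]],[[0,0,-1],[0,0,0]],[[0,0,0],[0,0,0]]]}}

```text
clock: 6.65
ee_pos: [574.7, 92.5, 85.5]
eef_rot: [[0.529, 0.848, 0.008], [0.848, -0.529, -0.005], [0.001, 0.01, -1.0]]
ft_force: [-1.5, 0.3, -0.6]
grip_width: 38.7
```

Call:
{"method": "send_rows", "body": {"steps": [[[0.1,0.7,-1.5],[0.005,0.008,0]],[[0,0,-1],[0,0,0]],[[0,0,0],[0,0,0]],[[0,0,0],[0,0,0]]]}}

```text
clock: 7.05
ee_pos: [578.2, 99.2, 61.8]
eef_rot: [[0.531, 0.848, 0.006], [0.848, -0.531, 0.001], [0.004, 0.004, -1.0]]
ft_force: [0.4, 0.1, -1.2]
grip_width: 38.5
```

Call:
{"method": "send_rows", "body": {"steps": [[[-0.2,0,-1],[0,0,0]],[[-0.1,0,-1.0],[0,0,0]],[[0,0,-0.5],[0,0,0]],[[0,0,0],[0,0,0]]]}}

```text
clock: 7.45
ee_pos: [575.5, 99.5, 35.8]
eef_rot: [[0.53, 0.848, 0.008], [0.848, -0.53, 0.001], [0.005, 0.006, -1.0]]
ft_force: [-0.4, 0.6, -0.4]
grip_width: 38.2
```

Call:
{"method": "send_rows", "body": {"steps": [[[0,0,-0.3],[0,0,0]],[[0,0,-0.2],[0,0,0]],[[0,0,0],[0,0,0]]]}}

```text
clock: 7.75
ee_pos: [576.6, 100.3, 32.6]
eef_rot: [[0.53, 0.848, 0.01], [0.848, -0.53, 0.002], [0.007, 0.007, -1.0]]
ft_force: [0.3, -0.1, -1.7]
grip_width: 38.3
```

Call:
{"method": "send_rows", "body": {"steps": [[[0,0,-0.1],[0,0,0]],[[0,0,0],[0,0,0]],[[0,0,0],[0,0,0]],[[0,0,0],[0,0,0]],[[0,0,0],[0,0,0]]], "fingers": -1}}

```text
clock: 8.25
ee_pos: [577.5, 100.1, 31.9]
eef_rot: [[0.53, 0.848, 0.012], [0.848, -0.53, 0.002], [0.008, 0.009, -1.0]]
ft_force: [-0.1, 0.0, -0.6]
grip_width: 85.5
```

Call:
{"method": "send_rows", "body": {"steps": [[[0,0,2],[0,0,0]],[[0,0,3],[0,0,0]],[[0,0,4],[0,0,0]],[[-2,-2,3],[0,0,0]],[[-3,-3,1],[0,0,0]]]}}

```text
clock: 8.75
ee_pos: [527.4, 51.1, 162.5]
eef_rot: [[0.527, 0.85, 0.008], [0.85, -0.527, 0.003], [0.006, 0.005, -1.0]]
ft_force: [1.0, -1.1, -0.4]
grip_width: 85.1
```

```bash
python3 - <<'E'
from h import *
o=arm.get_obs();p,d,c=cap('wrist');print(o['clock'],o['ee_pos'].round(1));W=wfull(d,c)
tops(W,d,dict(shaker=(576,99.5,75,95,45),jar=OB['jar'],tin=OB['tin']))
E
```

```text
8.75 [527.4  51.1 162.5]
shaker 1531 rect 574.4 102.6 [38.7 38.2] ang 58.1 circ 574.5 102.5 r20.0 mid [574.1 102.8] z 82.9
jar 150 rect 564.1 -247.1 [35.5 19.1] ang 52.8 circ 564.5 -247.4 r18.8 mid [ 563.7 -246. ] z 70.0
tin 1359 rect 466.1 -54.8 [46.3 45.7] ang 31.8 circ 465.5 -55.5 r30.7 mid [467.5 -52.4] z 72.0
```

The shaker is seated: its top reads 82.9 mm, against an expected 83. Now the jar.

Call:
{"method": "send_rows", "body": {"steps": [[[0,-4.7,0],[0,0,0]],[[0,-4.7,0],[0,0,0]],[[0,-4.7,0],[0,0,0]],[[0,-4.7,0],[0,0,0]],[[0.5,-4.7,0],[0,0,0]]]}}

```text
clock: 9.3
ee_pos: [523.4, -188.6, 165.4]
eef_rot: [[0.521, 0.853, 0.006], [0.853, -0.521, -0.0], [0.003, 0.005, -1.0]]
ft_force: [1.0, 0.8, -0.7]
grip_width: 85.4
```

Call:
{"method": "send_rows", "body": {"steps": [[[1.0,-3,-1],[0,0,0]],[[0,0,-2],[0,0,0]],[[0,0,0],[0,0,0]]]}}

```text
clock: 9.6
ee_pos: [533.9, -228.0, 134.2]
eef_rot: [[0.529, 0.849, 0.008], [0.849, -0.529, -0.004], [0.001, 0.008, -1.0]]
ft_force: [-0.3, 0.2, -0.4]
grip_width: 85.5
```

```bash
python3 - <<'E'
from h import *
o=arm.get_obs();p,d,c=cap('wrist');print(o['clock'],o['ee_pos'].round(1));W=wfull(d,c)
tops(W,d,dict(jar=OB['jar'],spout=OB['spout'],red=OB['red'],open=OB['open']))
E
```

```text
9.6 [ 533.9 -228.   134.2]
jar 3024 rect 546.1 -241.7 [55.7 55.7] ang 57.4 circ 546.3 -241.9 r28.5 mid [ 546.8 -240. ] z 70.0
spout 326 rect 464.7 -304.7 [21.1 21.5] ang 35.0 circ 464.7 -305.2 r11.5 mid [ 465.7 -303.3] z 47.8
red 295 rect 467.4 -177.6 [30.  30.7] ang 36.0 circ 468.2 -178.9 r19.0 mid [ 465.8 -180.8] z 63.2
open 632 rect 550.3 -124.0 [44.3 44.7] ang 27.6 circ 550.4 -123.8 r31.2 mid [ 550.3 -122.6] z 59.8
```

Jar at (546.2,-241.8). Aligning.

Call:
{"method": "send_rows", "body": {"steps": [[[1.2,-1.4,-1],[0.004,0.008,0]],[[0,0,-1],[0,0,0]],[[0,0,0],[0,0,0]]]}}

```text
clock: 9.95
ee_pos: [548.1, -240.8, 117.5]
eef_rot: [[0.527, 0.85, 0.004], [0.85, -0.527, -0.002], [0.001, 0.005, -1.0]]
ft_force: [-0.5, 0.9, 0.4]
grip_width: 85.9
```

Call:
{"method": "send_rows", "body": {"steps": [[[-0.2,-0.1,-2],[0,0,0]],[[0,0,-1],[0,0,0]],[[0,0,0],[0,0,0]]]}}

```text
clock: 10.25
ee_pos: [546.3, -239.2, 89.3]
eef_rot: [[0.524, 0.852, 0.007], [0.852, -0.524, -0.003], [0.001, 0.008, -1.0]]
ft_force: [-0.2, -0.4, -0.6]
grip_width: 85.4
```

Call:
{"method": "send_rows", "body": {"steps": [[[0,-0.3,-2],[0,0,0]],[[0,0,-1],[0,0,0]],[[0,0,0],[0,0,0]]]}}

```text
clock: 10.55
ee_pos: [547.6, -241.2, 61.5]
eef_rot: [[0.523, 0.852, 0.011], [0.852, -0.523, -0.004], [0.002, 0.012, -1.0]]
ft_force: [0.6, -0.0, -0.2]
grip_width: 85.5
```

Call:
{"method": "send_rows", "body": {"steps": [[[-0.1,0,-2],[0.004,0.01,0]],[[0,0,-1.5],[0,0,0]],[[0,0,-0.7],[0,0,0]],[[0,0,0],[0,0,0]]]}}

```text
clock: 10.95
ee_pos: [548.0, -241.4, 18.5]
eef_rot: [[0.523, 0.853, 0.003], [0.853, -0.522, -0.002], [0.0, 0.003, -1.0]]
ft_force: [0.0, -0.5, -0.5]
grip_width: 85.4
```

Call:
{"method": "send_rows", "body": {"steps": [[[0,0,0],[0,0,0]],[[0,0,0],[0,0,0]],[[0,0,0],[0,0,0]],[[0,0,0],[0,0,0]],[[0,0,0],[0,0,0]]], "fingers": 1, "grip_force": 40}}

```text
clock: 11.45
ee_pos: [548.6, -241.7, 19.8]
eef_rot: [[0.523, 0.853, 0.004], [0.853, -0.523, -0.002], [0.0, 0.005, -1.0]]
ft_force: [-0.6, 1.0, -2.4]
grip_width: 54.6
```

Call:
{"method": "send_rows", "body": {"steps": [[[0,0,3],[0,0,0]],[[0,0,4],[0,0,0]],[[-1,0,4],[0,0,0]],[[-2,2,3],[0,0,0]],[[-2,4,0],[0,0,0]]]}}

```text
clock: 11.95
ee_pos: [499.1, -184.6, 161.8]
eef_rot: [[0.526, 0.851, 0.004], [0.851, -0.526, -0.004], [-0.001, 0.006, -1.0]]
ft_force: [1.6, 1.3, -1.7]
grip_width: 54.5
```

Call:
{"method": "send_rows", "body": {"steps": [[[0,4.7,0],[0,0,0]],[[0,4.7,0],[0,0,0]],[[0,4.7,0],[0,0,0]],[[0,4.7,0],[0,0,0]],[[0,4.7,0],[0,0,0]]]}}

```text
clock: 12.45
ee_pos: [495.7, 56.0, 164.4]
eef_rot: [[0.533, 0.846, 0.01], [0.846, -0.533, -0.006], [0.0, 0.011, -1.0]]
ft_force: [-0.0, 0.2, -1.8]
grip_width: 54.2
```

Call:
{"method": "send_rows", "body": {"steps": [[[0.3,4.5,0],[0,0,0]],[[0.3,4,0],[0,0,0]],[[0.3,3,0],[0,0,0]],[[0,2,0],[0.005,0.008,0]],[[0,0,0],[0,0,0]]]}}

```text
clock: 12.95
ee_pos: [502.5, 203.2, 164.5]
eef_rot: [[0.527, 0.85, 0.003], [0.85, -0.527, 0.003], [0.004, 0.001, -1.0]]
ft_force: [0.2, -0.2, -2.4]
grip_width: 54.5
```

```bash
python3 - <<'E'
from h import *
o=arm.get_obs();p,d,c=cap('wrist');x=o['ee_pos'];print(o['clock'],x.round(1),'jar',x[2]-20);W=wfull(d,c)
tops(W,d,dict(shaker=(575,102,75,95,45),jar=(x[0],x[1],x[2]-20+64,x[2]-20+73,50)))
E
```

```text
12.95 [502.5 203.2 164.5] jar 144.47163291306364
shaker 996 rect 574.2 104.7 [39.1 35.8] ang 9.5 circ 574.9 103.4 r20.2 mid [573.6 106.7] z 82.9
jar 9034 rect 506.0 203.0 [65.3 57.7] ang 4.1 circ 505.6 208.0 r40.2 mid [503.8 205.3] z 215.5
```

Call:
{"method": "send_rows", "body": {"steps": [[[0.4,0.1,-2],[0,0,0]],[[0,0,-3],[0,0,0]],[[0,0,-2],[0,0,0]],[[0,0,-1],[0,0,0]],[[0,0,0],[0,0,0]]]}}

```text
clock: 13.5
ee_pos: [506.7, 197.6, 83.1]
eef_rot: [[0.529, 0.848, 0.006], [0.848, -0.529, -0.002], [0.001, 0.006, -1.0]]
ft_force: [-0.2, -1.2, -2.3]
grip_width: 54.1
```

Call:
{"method": "send_rows", "body": {"steps": [[[0,0.6,-1.5],[0,0,0]],[[0,0,-1],[0,0,0]],[[0,0,0],[0,0,0]],[[0,0,0],[0,0,0]]]}}

```text
clock: 13.9
ee_pos: [509.4, 201.8, 60.5]
eef_rot: [[0.531, 0.847, 0.011], [0.847, -0.531, -0.002], [0.004, 0.01, -1.0]]
ft_force: [-0.5, -0.1, -2.7]
grip_width: 54.4
```

Call:
{"method": "send_rows", "body": {"steps": [[[-0.2,0.2,-1],[0,0.008,0]],[[0,0,-1],[0,0,0]],[[0,0,-0.5],[0,0,0]],[[0,0,0],[0,0,0]]]}}

```text
clock: 14.3
ee_pos: [508.6, 203.9, 35.3]
eef_rot: [[0.531, 0.847, 0.006], [0.847, -0.531, -0.001], [0.002, 0.006, -1.0]]
ft_force: [-0.0, -0.7, -2.4]
grip_width: 54.5
```

Call:
{"method": "send_rows", "body": {"steps": [[[-0.1,0,-0.3],[0,0,0]],[[0,0,-0.2],[0,0,0]],[[0,0,0],[0,0,0]]]}}

```text
clock: 14.6
ee_pos: [507.4, 204.0, 29.7]
eef_rot: [[0.531, 0.847, 0.005], [0.847, -0.531, -0.001], [0.002, 0.005, -1.0]]
ft_force: [-0.5, -0.3, -2.6]
grip_width: 54.5
```

Call:
{"method": "send_rows", "body": {"steps": [[[0,0,0],[0,0,0]],[[0,0,0],[0,0,0]],[[0,0,0],[0,0,0]],[[0,0,0],[0,0,0]],[[0,0,0],[0,0,0]]], "fingers": -1}}

```text
clock: 15.1
ee_pos: [509.3, 204.5, 31.5]
eef_rot: [[0.531, 0.847, 0.01], [0.847, -0.531, -0.0], [0.005, 0.008, -1.0]]
ft_force: [1.0, 0.5, 0.2]
grip_width: 85.0
```

Call:
{"method": "send_rows", "body": {"steps": [[[0,0,2],[0,0,0]],[[0,0,3],[0,0,0]],[[0,0,4],[0,0,0]],[[-1,-2,3],[0,0,0]],[[-1,-4,1],[0,0,0]]]}}

```text
clock: 15.6
ee_pos: [488.1, 145.9, 163.7]
eef_rot: [[0.527, 0.85, 0.006], [0.85, -0.527, -0.0], [0.003, 0.005, -1.0]]
ft_force: [1.0, -1.3, -1.2]
grip_width: 85.3
```

Call:
{"method": "send_rows", "body": {"steps": [[[-0.5,-4.5,0],[0,0,-0.12]],[[-0.5,-4.5,0],[0,0,-0.12]],[[-0.3,-4.5,0],[0,0,-0.12]],[[0,-3,0],[0,0,-0.1]],[[0,0,0],[0,0,0]]]}}

```text
clock: 16.1
ee_pos: [475.1, -27.5, 168.6]
eef_rot: [[0.859, 0.512, 0.016], [0.512, -0.859, -0.008], [0.009, 0.015, -1.0]]
ft_force: [0.4, 0.9, 0.9]
grip_width: 85.3
```

```bash
python3 - <<'E'
from h import *
o=arm.get_obs();p,d,c=cap('wrist');x=o['ee_pos'];print(o['clock'],x.round(1));W=wfull(d,c)
tops(W,d,dict(shaker=(575,102,75,95,45),jar=(506,203,74,85,50),tin=OB['tin'],open=OB['open'],red=OB['red']))
cv2.imwrite('pics/w4.png',p[:,:,::-1])
E
```

```text
16.1 [475.1 -27.5 168.6]
shaker 1249 rect 574.5 102.3 [39.  38.2] ang 29.0 circ 574.5 102.5 r20.0 mid [573.3 100. ] z 82.9
jar 1731 rect 505.6 202.3 [56.1 56.2] ang 7.0 circ 505.2 202.8 r28.7 mid [505.8 199.3] z 79.8
tin 1830 rect 465.6 -55.7 [45.4 45.5] ang 31.5 circ 466.2 -55.9 r30.5 mid [467.1 -54.3] z 72.1
open 511 rect 550.3 -123.8 [44.7 45.4] ang 27.9 circ 550.6 -123.7 r31.1 mid [ 549.4 -124. ] z 59.5
red 12
```

View pics/w4.png

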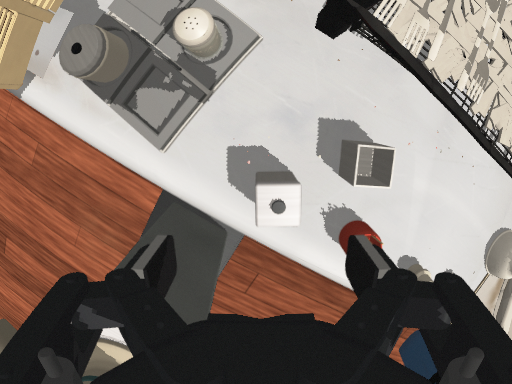

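Picture w4 (512x384) shows the shaker (195,30) and jar (90,52) standing in their pockets. The jar lid reads 79.8 mm, so it is seated. The lidded tin is at (278,205) and square to the jaws. Going to the tin.

Call:
{"method": "send_rows", "body": {"steps": [[[-0.9,-2.8,-1],[0.007,0.014,0.012]],[[0,0,-3],[0,0,0]],[[0,0,-2],[0,0,0]],[[0,0,0],[0,0,0]]]}}

```text
clock: 16.55
ee_pos: [467.2, -51.4, 108.3]
eef_rot: [[0.848, 0.53, 0.006], [0.53, -0.848, 0.003], [0.006, 0.001, -1.0]]
ft_force: [0.1, 0.2, -0.4]
grip_width: 85.5
```

Call:
{"method": "send_rows", "body": {"steps": [[[-0.1,-0.4,-2],[0,0,-0.008]],[[0,0,-2],[0,0,0]],[[0,0,-1],[0,0,0]],[[0,0,0],[0,0,0]]]}}

```text
clock: 16.95
ee_pos: [469.0, -51.9, 59.9]
eef_rot: [[0.849, 0.529, 0.01], [0.529, -0.849, 0.004], [0.011, 0.003, -1.0]]
ft_force: [-0.7, 0.1, 0.4]
grip_width: 85.3
```

Call:
{"method": "send_rows", "body": {"steps": [[[-0.3,-0.4,-1.5],[-0.003,0.01,0]],[[0,0,-1.5],[0,0,0]],[[0,0,-1],[0,0,0]],[[0,0,0],[0,0,0]]]}}

```text
clock: 17.35
ee_pos: [468.6, -56.0, 20.1]
eef_rot: [[0.847, 0.531, 0.005], [0.531, -0.847, -0.001], [0.004, 0.004, -1.0]]
ft_force: [-0.3, 0.1, 0.2]
grip_width: 85.2
```

Call:
{"method": "send_rows", "body": {"steps": [[[-0.2,0,-0.1],[0,0,0]],[[0,0,0],[0,0,0]]]}}

```text
clock: 17.55
ee_pos: [466.9, -56.2, 19.4]
eef_rot: [[0.847, 0.531, 0.005], [0.531, -0.847, -0.002], [0.004, 0.004, -1.0]]
ft_force: [0.0, 0.0, -0.3]
grip_width: 85.6
```

Call:
{"method": "send_rows", "body": {"steps": [[[0,0,0],[0,0,0]],[[0,0,0],[0,0,0]],[[0,0,0],[0,0,0]],[[0,0,0],[0,0,0]],[[0,0,0],[0,0,0]]], "fingers": 1, "grip_force": 35}}

```text
clock: 18.05
ee_pos: [467.8, -56.4, 20.9]
eef_rot: [[0.847, 0.531, 0.008], [0.531, -0.847, -0.002], [0.006, 0.006, -1.0]]
ft_force: [-0.1, 0.4, -1.2]
grip_width: 44.6
```

Call:
{"method": "send_rows", "body": {"steps": [[[0,0,0],[0,0,0]],[[0,0,3],[0,0,0]],[[0,0,4],[0,0,0]],[[0,0,4],[0,0,0]],[[0,1,2],[0,0,0]]]}}

```text
clock: 18.55
ee_pos: [463.0, -46.0, 150.7]
eef_rot: [[0.848, 0.53, -0.004], [0.53, -0.848, 0.0], [-0.003, -0.002, -1.0]]
ft_force: [0.1, 0.7, -1.0]
grip_width: 44.3
```

Call:
{"method": "send_rows", "body": {"steps": [[[0,1.5,0],[0,0,0.137]],[[0.4,3,0],[0,0,0.137]],[[0.5,3,0],[0,0,0.137]],[[0.5,3,0],[0,0,0.137]],[[0.5,2.5,0],[0,0,0.137]]]}}

```text
clock: 19.05
ee_pos: [484.5, 85.3, 155.1]
eef_rot: [[0.302, 0.953, 0.007], [0.953, -0.302, -0.0], [0.002, 0.007, -1.0]]
ft_force: [0.5, -1.3, -0.5]
grip_width: 44.6
```

Call:
{"method": "send_rows", "body": {"steps": [[[0.5,2,0],[0,0,0.137]],[[0,0,0],[0,0,0]],[[0,0,0],[0,0,0]]]}}

```text
clock: 19.35
ee_pos: [489.1, 108.9, 154.2]
eef_rot: [[0.159, 0.987, 0.005], [0.987, -0.159, 0.001], [0.002, 0.005, -1.0]]
ft_force: [0.1, -1.1, -1.1]
grip_width: 44.2
```

```bash
python3 - <<'E'
from h import *
o=arm.get_obs();p,d,c=cap('wrist');x=o['ee_pos'];print(o['clock'],x.round(1),'jaw yaw',np.degrees(np.arctan2(o['eef_rot'][1][0],o['eef_rot'][0][0])));W=wfull(d,c)
cfit(W,d)
z=x[2]-21;tops(W,d,dict(shaker=(575,102,75,95,45),tin=(x[0],x[1],z+66,z+74.5,36)))
cv2.imwrite('pics/w5.png',p[:,:,::-1])
E
```

```text
19.35 [489.1 108.9 154.2] jaw yaw 80.87931705901194
caddy [541.9 151.2] deg -10.9 score 0.63 13795 zmed 24.0
slot [593.4 186.1]
small [576.8  99.7]
large [506.9 202.7]
square [490.4 116.3]
shaker 1313 rect 574.1 103.2 [37.9 38.5] ang 80.1 circ 574.4 103.0 r20.1 mid [572.3 104.9] z 82.9
tin 7352 rect 488.9 108.0 [45.7 70.7] ang 81.1 circ 489.9 114.4 r35.4 mid [489.  111.5] z 205.8
```

View pics/w5.png

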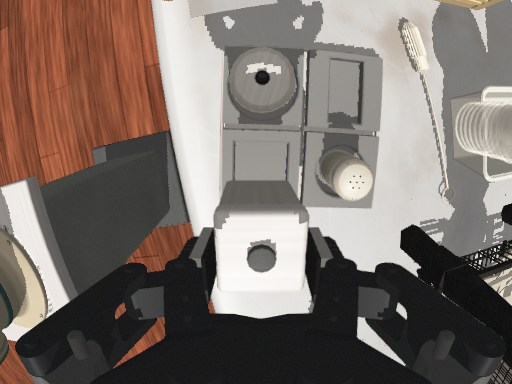

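Picture w5 (512x384) shows the tin held square at (262,250), just in front of its pocket at (262,165). The shaker (350,180) and jar (263,80) stand in theirs. Lowering the tin with a small turn correction.

Call:
{"method": "send_rows", "body": {"steps": [[[0.1,0.9,-1],[0,0,-0.03]],[[0,0,-3],[0,0,0]],[[0,0,-2.5],[0,0,0]],[[0,0,-1],[0,0,0]],[[0,0,0],[0,0,0]]]}}

```text
clock: 19.9
ee_pos: [490.4, 113.2, 78.1]
eef_rot: [[0.201, 0.98, 0.008], [0.98, -0.201, -0.001], [0.001, 0.008, -1.0]]
ft_force: [-0.4, 0.3, -1.3]
grip_width: 43.9
```

Call:
{"method": "send_rows", "body": {"steps": [[[0,0.5,-1],[0,0.005,0.01]],[[0,0,-0.7],[0,0,0]],[[0,0,0],[0,0,0]]]}}

```text
clock: 20.2
ee_pos: [492.2, 117.7, 61.9]
eef_rot: [[0.193, 0.981, 0.006], [0.981, -0.193, -0.001], [0.001, 0.006, -1.0]]
ft_force: [0.3, 0.6, -0.8]
grip_width: 44.3
```

Call:
{"method": "send_rows", "body": {"steps": [[[-0.2,0.1,-1],[0,0,0]],[[0,0,-1],[0,0,0]],[[0,0,-0.5],[0,0,0]],[[0,0,0],[0,0,0]]]}}

```text
clock: 20.6
ee_pos: [490.9, 119.0, 35.7]
eef_rot: [[0.192, 0.981, 0.009], [0.981, -0.192, -0.001], [0.001, 0.009, -1.0]]
ft_force: [0.0, 0.5, -0.6]
grip_width: 44.4
```

Call:
{"method": "send_rows", "body": {"steps": [[[0,-0.1,-0.3],[0,0.005,0]],[[0,0,-0.2],[0,0,0]],[[0,0,0],[0,0,0]]]}}

```text
clock: 20.9
ee_pos: [491.2, 117.9, 30.9]
eef_rot: [[0.192, 0.981, 0.004], [0.981, -0.192, -0.001], [0.0, 0.004, -1.0]]
ft_force: [-1.4, -0.1, -0.7]
grip_width: 44.3
```

Call:
{"method": "send_rows", "body": {"steps": [[[0,0,0],[0,0,0]],[[0,0,0],[0,0,0]],[[0,0,0],[0,0,0]],[[0,0,0],[0,0,0]]], "fingers": -0.5}}

```text
clock: 21.3
ee_pos: [492.5, 118.0, 31.6]
eef_rot: [[0.192, 0.981, 0.006], [0.981, -0.192, -0.0], [0.001, 0.006, -1.0]]
ft_force: [-0.2, -0.6, 0.3]
grip_width: 64.0
```

Call:
{"method": "send_rows", "body": {"steps": [[[0,0,2],[0,0,0]],[[0,0,3],[0,0,0]],[[0,0,4],[0,0,0]],[[-0.5,-2,3],[0,0,0]],[[-0.5,-4,1],[0,0,-0.08]]]}}

```text
clock: 21.8
ee_pos: [480.3, 59.8, 163.8]
eef_rot: [[0.267, 0.964, 0.001], [0.964, -0.267, 0.001], [0.001, 0.001, -1.0]]
ft_force: [0.4, -0.8, -1.2]
grip_width: 64.1
```

Call:
{"method": "send_rows", "body": {"steps": [[[0,-4.8,0],[0,0,-0.1]],[[0,-4.8,0],[0,0,-0.1]],[[0,-4.8,0],[0,0,-0.1]],[[0,-4.8,0],[0,0,0]],[[0,-4.8,0],[0,0,0]]]}}

```text
clock: 22.3
ee_pos: [481.3, -186.8, 168.8]
eef_rot: [[0.546, 0.838, 0.013], [0.838, -0.546, -0.002], [0.005, 0.012, -1.0]]
ft_force: [0.4, -0.5, 0.3]
grip_width: 64.2
```

Call:
{"method": "send_rows", "body": {"steps": [[[0,-4.8,0],[0,0,0]],[[0,-4.5,0],[0,0,0]],[[0,-4,0],[0,0,0]],[[0,-3,0],[0,0,0]],[[0,0,0],[0,0,0]]]}}

```text
clock: 22.8
ee_pos: [479.7, -364.2, 168.5]
eef_rot: [[0.553, 0.833, 0.015], [0.833, -0.553, -0.006], [0.003, 0.016, -1.0]]
ft_force: [0.7, 1.3, -0.0]
grip_width: 64.0
```

```bash
python3 - <<'E'
from h import *
o=arm.get_obs();p,d,c=cap('wrist');x=o['ee_pos'];print(o['clock'],x.round(1),'yaw',np.degrees(np.arctan2(o['eef_rot'][1][0],o['eef_rot'][0][0])));W=wfull(d,c)
tops(W,d,dict(box=OB['box'],spout=OB['spout']))
q=W[(d>0)&(W[...,2]>12)&(W[...,2]<110)&(np.hypot(W[...,0]-468.5,W[...,1]+421)>40)]
for s in(1,-1):
    f=np.array([468.5+s*.839*40,-421-s*.545*40]);r=np.hypot(*(q[:,:2]-f).T);i=r.argmin();print('near',f,q[i].round(),r[i].round())
cv2.imwrite('pics/w6.png',p[:,:,::-1])
E
```

```text
22.8 [ 479.7 -364.2  168.5] yaw 56.45597572689235
box 737 rect 468.3 -421.8 [48.1 18.3] ang 57.1 circ 468.5 -422.0 r25.2 mid [ 469.6 -419.6] z 70.0
spout 377 rect 464.9 -305.2 [20.7 21.6] ang 55.2 circ 464.5 -304.9 r11.3 mid [ 465. -305.] z 47.8
near [ 502.06 -442.8 ] [ 536. -453.   12.] 35.0
near [ 434.94 -399.2 ] [ 460. -321.   27.] 82.0
```

View pics/w6.png

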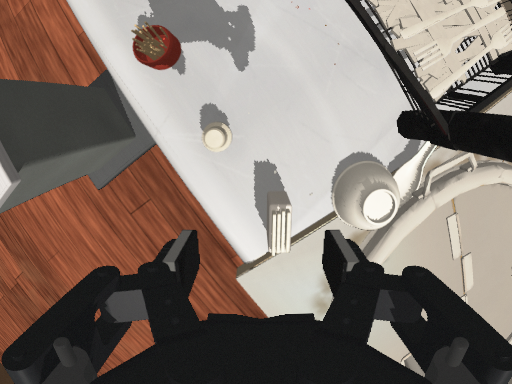

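Picture w6 (512x384) shows the box at (280,222), aligned with the jaws. The spout is at (216,137), and the pitcher (365,195) is about 35 mm from the finger's path. Going to the box with a narrower opening.

Call:
{"method": "send_rows", "body": {"steps": [[[-0.6,-3,0],[0.006,0.014,0.01]],[[-0.4,-2.5,-1],[0,0,0]],[[0,0,-2.5],[0,0,0]],[[0,0,-1],[0,0,0]],[[0,0,0],[0,0,0]]], "fingers": -0.3}}

```text
clock: 23.35
ee_pos: [469.8, -412.7, 122.9]
eef_rot: [[0.54, 0.842, 0.001], [0.842, -0.54, 0.006], [0.005, -0.002, -1.0]]
ft_force: [0.0, 0.3, 0.9]
grip_width: 55.5
```

Call:
{"method": "send_rows", "body": {"steps": [[[-0.1,-0.9,-1.5],[-0.005,0,0]],[[0,0,-1.5],[0,0,0]],[[0,0,0],[0,0,0]]]}}

```text
clock: 23.65
ee_pos: [470.5, -418.9, 95.1]
eef_rot: [[0.537, 0.844, 0.003], [0.844, -0.537, -0.0], [0.001, 0.003, -1.0]]
ft_force: [0.1, 0.1, -1.2]
grip_width: 55.2
```

Call:
{"method": "send_rows", "body": {"steps": [[[-0.2,-0.3,-1.5],[0,0,0]],[[0,0,-2],[0,0,0]],[[0,0,-1],[0,0,0]],[[0,0,0],[0,0,0]]]}}

```text
clock: 24.05
ee_pos: [472.0, -421.2, 55.1]
eef_rot: [[0.534, 0.846, 0.009], [0.846, -0.534, -0.006], [-0.0, 0.011, -1.0]]
ft_force: [-0.3, 0.0, 0.8]
grip_width: 55.7
```

Call:
{"method": "send_rows", "body": {"steps": [[[-0.3,0,-1],[0.006,0.009,0.01]],[[0,0,-1.5],[0,0,0]],[[0,0,-1],[0,0,0]],[[-0.1,0,0],[0,0,0]],[[0,0,0],[0,0,0]]]}}

```text
clock: 24.55
ee_pos: [469.9, -422.6, 22.4]
eef_rot: [[0.523, 0.853, 0.003], [0.853, -0.523, -0.004], [-0.002, 0.005, -1.0]]
ft_force: [-0.2, -0.2, 0.1]
grip_width: 55.3
```

Call:
{"method": "send_rows", "body": {"steps": [[[-0.1,0.1,-0.3],[0,0,-0.025]],[[0,0,0],[0,0,0]]]}}

```text
clock: 24.75
ee_pos: [469.2, -422.0, 20.1]
eef_rot: [[0.546, 0.838, 0.004], [0.838, -0.546, -0.005], [-0.002, 0.006, -1.0]]
ft_force: [0.1, 0.1, 0.1]
grip_width: 55.8
```

Call:
{"method": "send_rows", "body": {"steps": [[[0,0,0],[0,0,0]],[[0,0,0],[0,0,0]],[[0,0,0],[0,0,0]],[[0,0,0],[0,0,0]],[[0,0,0],[0,0,0]]], "fingers": 1, "grip_force": 35}}

```text
clock: 25.25
ee_pos: [469.5, -422.4, 21.1]
eef_rot: [[0.546, 0.838, 0.005], [0.838, -0.546, -0.006], [-0.003, 0.008, -1.0]]
ft_force: [0.1, -0.0, -0.5]
grip_width: 23.1
```

Call:
{"method": "send_rows", "body": {"steps": [[[0,0,0],[0,0,0]],[[0,0,3],[0,0,0]],[[0,0,4],[0,0,0]],[[0,1,4],[0,0,0]],[[0,3,2],[0,0,0]]]}}

```text
clock: 25.75
ee_pos: [466.7, -382.0, 149.3]
eef_rot: [[0.548, 0.836, -0.002], [0.836, -0.548, 0.0], [-0.001, -0.002, -1.0]]
ft_force: [1.2, -0.0, -1.0]
grip_width: 23.2
```

Call:
{"method": "send_rows", "body": {"steps": [[[0,4.7,0.5],[0,0,0]],[[0,4.8,0],[0,0,0]],[[0,4.8,0],[0,0,0]],[[0,4.8,0],[0,0,0]],[[0,4.8,0],[0,0,0]]]}}

```text
clock: 26.25
ee_pos: [468.5, -140.8, 159.2]
eef_rot: [[0.555, 0.832, 0.009], [0.832, -0.555, -0.008], [-0.002, 0.011, -1.0]]
ft_force: [1.9, -0.3, -0.9]
grip_width: 23.0
```

Call:
{"method": "send_rows", "body": {"steps": [[[0.3,4.8,0],[0,0,0.08]],[[0.5,4.8,0],[0,0,0.08]],[[1,4.5,0],[0,0,0.08]],[[2,4.3,0],[0,0,0.08]],[[2.2,4,0],[0,0,0.06]]]}}

```text
clock: 26.75
ee_pos: [524.4, 93.4, 160.1]
eef_rot: [[0.192, 0.981, 0.011], [0.981, -0.192, -0.004], [-0.002, 0.012, -1.0]]
ft_force: [0.4, -0.8, -1.1]
grip_width: 22.9
```

Call:
{"method": "send_rows", "body": {"steps": [[[2.3,3,0],[0,0,0]],[[2.2,2.8,0],[0.004,0.01,0]],[[1.5,1.8,0],[0,0,0]],[[0,0,0],[0,0,0]],[[0,0,0],[0,0,0]]]}}

```text
clock: 27.25
ee_pos: [587.0, 180.0, 158.8]
eef_rot: [[0.182, 0.983, 0.001], [0.983, -0.182, 0.002], [0.002, 0.001, -1.0]]
ft_force: [0.1, -0.5, -1.0]
grip_width: 23.5
```

```bash
python3 - <<'E'
from h import *
o=arm.get_obs();p,d,c=cap('wrist');x=o['ee_pos'];print(o['clock'],x.round(1),'yaw',np.degrees(np.arctan2(o['eef_rot'][1][0],o['eef_rot'][0][0])));W=wfull(d,c)
z=x[2]-21;tops(W,d,dict(box=(x[0],x[1],z+62,z+80,40)))
q=W[(d>0)&(np.hypot(W[...,0]-593,W[...,1]-186)<44)&(W[...,2]<30)&(W[...,2]>5)];print(len(q))
cv2.imwrite('pics/w7.png',p[:,:,::-1])
E
```

```text
27.25 [587.  180.  158.8] yaw 79.50207643377752
box 3696 rect 586.8 181.0 [44.6 41.7] ang 32.0 circ 587.0 181.2 r25.6 mid [587.7 184.1] z 208.6
3533
```

View pics/w7.png

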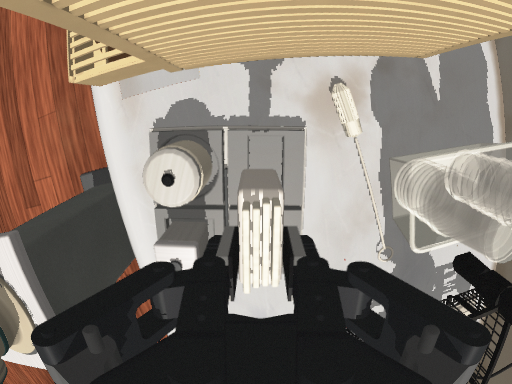

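Picture w7 (512x384) shows the box held upright at (262,235), square to the slot at (265,160). The jar (170,178) and tin (185,240) are in place. Lowering.

Call:
{"method": "send_rows", "body": {"steps": [[[0.6,0.7,-1],[0,0,-0.008]],[[0,0,-2.5],[0,0,0]],[[0,0,-2],[0,0,0]],[[0,0,-1],[0,0,0]],[[0,0,0],[0,0,0]]]}}

```text
clock: 27.8
ee_pos: [591.8, 183.9, 91.2]
eef_rot: [[0.197, 0.98, 0.002], [0.98, -0.197, 0.002], [0.002, 0.001, -1.0]]
ft_force: [-0.6, 0.8, -0.8]
grip_width: 23.0
```

Call:
{"method": "send_rows", "body": {"steps": [[[0,0.3,-1.5],[0,0,0.005]],[[0,0,-1],[0,0,0]],[[0,0,0],[0,0,0]]]}}

```text
clock: 28.1
ee_pos: [592.9, 186.1, 67.2]
eef_rot: [[0.194, 0.981, 0.005], [0.981, -0.194, 0.003], [0.003, 0.004, -1.0]]
ft_force: [-0.7, -0.3, -1.5]
grip_width: 22.9
```

Call:
{"method": "send_rows", "body": {"steps": [[[0,0.1,-1],[0,0,0]],[[-0.1,0,-1],[0,0,0]],[[0,0,-0.7],[0,0,0]],[[0,0,0],[0,0,0]]]}}

```text
clock: 28.5
ee_pos: [593.2, 187.1, 40.0]
eef_rot: [[0.195, 0.981, 0.008], [0.981, -0.195, 0.003], [0.005, 0.007, -1.0]]
ft_force: [-1.0, -0.1, -0.7]
grip_width: 23.0
```

Call:
{"method": "send_rows", "body": {"steps": [[[0,-0.1,-0.5],[0,0.005,0]],[[0,0,-0.4],[0,0,0]],[[0,0,0],[0,0,0]]]}}

```text
clock: 28.8
ee_pos: [593.8, 186.3, 31.2]
eef_rot: [[0.195, 0.981, 0.004], [0.981, -0.195, 0.004], [0.004, 0.003, -1.0]]
ft_force: [-1.6, 0.8, 1.6]
grip_width: 23.2
```

Box on the floor. Releasing with a partial opening, then retreating for a look.

Call:
{"method": "send_rows", "body": {"steps": [[[0,0,0],[0,0,0]],[[0,0,0],[0,0,0]],[[0,0,0],[0,0,0]],[[0,0,0],[0,0,0]]], "fingers": -0.1}}

```text
clock: 29.2
ee_pos: [594.9, 186.4, 31.7]
eef_rot: [[0.195, 0.981, 0.006], [0.981, -0.195, 0.004], [0.005, 0.005, -1.0]]
ft_force: [-0.2, 0.2, 0.0]
grip_width: 47.1
```

Call:
{"method": "send_rows", "body": {"steps": [[[0,0,2],[0,0,0]],[[0,0,3],[0,0,0]],[[0,0,4],[0,0,0]],[[-1,-2,4],[0,0,0]],[[-2,-4,2],[0,0,0]]]}}

```text
clock: 29.7
ee_pos: [562.9, 128.1, 181.5]
eef_rot: [[0.19, 0.982, -0.001], [0.982, -0.19, 0.004], [0.004, -0.002, -1.0]]
ft_force: [-0.6, -1.2, 0.8]
grip_width: 47.1
```

Call:
{"method": "send_rows", "body": {"steps": [[[-2,-4,1],[0,0,0]],[[-2,-4,1],[0,0,0]],[[-2,-4,1],[0,0,0]],[[0,-3,0],[0,0,0]],[[0,0,0],[0,0,0]]]}}

```text
clock: 30.2
ee_pos: [500.6, -30.0, 218.8]
eef_rot: [[0.191, 0.982, 0.011], [0.982, -0.191, -0.001], [0.001, 0.011, -1.0]]
ft_force: [-0.2, 1.7, 0.7]
grip_width: 46.7
```

```bash
python3 - <<'E'
from h import *
o=arm.get_obs();p,d,c=cap('wrist');x=o['ee_pos'];print(o['clock'],x.round(1));W=wfull(d,c)
tops(W,d,dict(shaker=(575,102,75,95,45),jar=(506,203,74,85,50),tin=(490,116,76,85,40),box=(593,186,70,90,40)))
p2,d2,c2=cap('side');tops(full(d2,c2),d2,dict(open=OB['open'],spout=OB['spout'],red=OB['red']))
cv2.imwrite('pics/w8.png',p[:,:,::-1])
E
```

```text
30.2 [500.6 -30.  218.8]
shaker 956 rect 574.3 102.4 [38.3 38.2] ang 83.2 circ 574.4 102.5 r20.0 mid [573.1 101.1] z 82.9
jar 0
tin 1562 rect 488.1 116.7 [46.1 45.4] ang 79.4 circ 488.3 116.6 r30.1 mid [488.4 115.4] z 81.9
box 0
open 88 rect 552.5 -124.3 [48.2 46.7] ang 29.0 circ 553.8 -123.1 r32.1 mid [ 551.  -125.2] z 58.1
spout 50 rect 465.5 -307.5 [21.4 18.9] ang 10.3 circ 465.5 -308.0 r11.0 mid [ 464.7 -308.2] z 47.4
red 54 rect 467.4 -180.1 [29.5 27.1] ang 41.2 circ 467.9 -180.6 r18.1 mid [ 466.5 -181.9] z 62.6
```

View pics/w8.png

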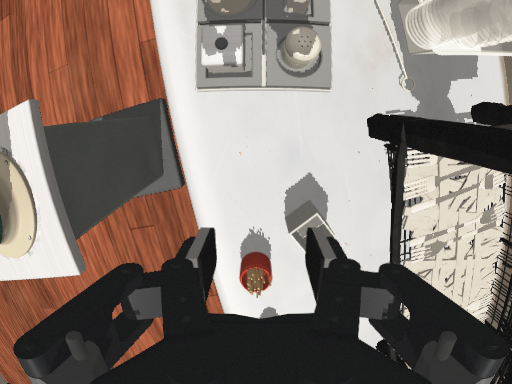

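Picture w8 (512x384) shows the tin (222,45) and shaker (300,48) seated, with the jar and box just out of view at the top. I'll check those two from the fixed cameras.

```bash
python3 - <<'E'
from h import *
for n in('scene','side'):
    p,d,c=cap(n);W=full(d,c);print(n);tops(W,d,dict(shaker=(575,102,75,95,45),jar=(506,203,72,85,50),tin=(490,116,74,85,40),box=(593,186,68,90,40)))
    P=np.array(c['R'])@[542,150,40]+c['t'];u=int(c['cx']+c['fx']*P[0]/P[2]);v=int(c['cy']+c['fy']*P[1]/P[2]);print(u,v)
    if n=='scene': cv2.imwrite('pics/s9.png',cv2.resize(p[max(v-75,0):v+75,max(u-100,0):u+100,::-1],None,fx=4,fy=4,interpolation=cv2.INTER_CUBIC))
E
```

```text
scene
shaker 123 rect 573.0 104.7 [36.3 34.5] ang 14.1 circ 573.7 104.9 r19.8 mid [571.5 107.5] z 81.8
jar 326 rect 504.4 204.9 [54.5 54.2] ang 37.1 circ 507.0 205.3 r30.2 mid [502.5 208.4] z 78.9
tin 231 rect 488.2 118.7 [46.  45.7] ang 77.7 circ 487.5 119.3 r28.8 mid [485.6 121.9] z 80.8
box 161 rect 591.9 188.0 [50.9 22.1] ang 74.2 circ 591.3 188.2 r25.8 mid [590.8 190.9] z 77.3
199 256
side
shaker 58 rect 574.7 97.8 [33.2 33. ] ang 11.5 circ 575.9 100.3 r19.4 mid [574.2  95.1] z 81.4
jar 100 rect 505.9 199.1 [53.4 53.3] ang 30.3 circ 506.5 199.9 r29.0 mid [505.1 193.6] z 79.1
tin 92 rect 490.0 111.8 [45.3 43.5] ang 74.9 circ 488.9 112.9 r27.8 mid [487.7 107.2] z 81.3
box 44 rect 594.0 185.2 [49.5 18.2] ang 72.7 circ 591.2 186.0 r25.4 mid [591.9 179.5] z 77.0
233 159
```

View pics/s9.png

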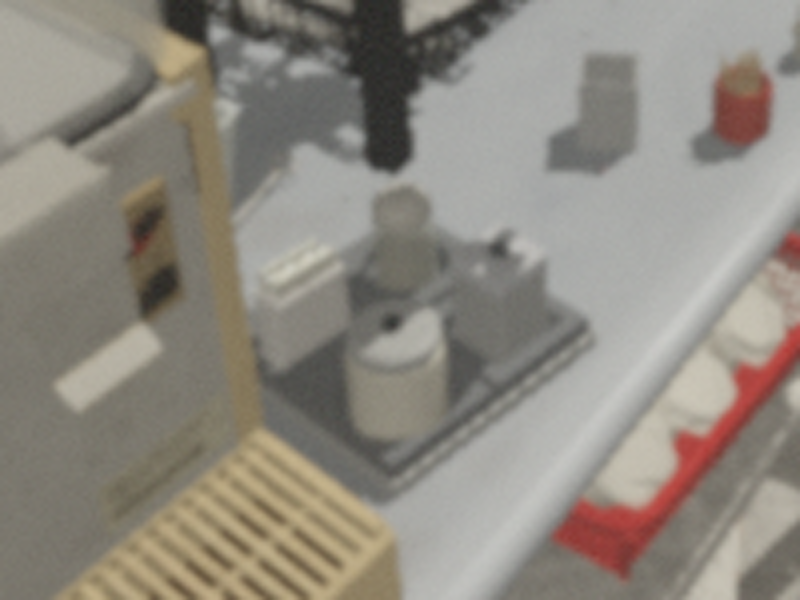

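The close scene crop shows all four standing upright in their pockets. Tops read about 10 mm above their table values, so each is on its pocket floor. Handing in.

```bash
python3 -c "
from workcell import arm
print(arm.close_job(), arm.get_obs()['clock'])"
```

```text
the job is handed in; nothing more can be done
the job is handed in; nothing more can be done
```

All four items are standing upright in their own pockets, placed in the order listed, and I handed the job in at about 30 s of the 104 s allowed.

**Seating:** in the last checks the tops read about 10 mm higher than on the table, so each item is on its pocket floor:

| Item | Top height in the caddy (mm) |
|---|---|
| Pepper shaker | 82.9 |
| Sauce jar lid | about 79–80 |
| Lidded tin lid | 81.9 |
| Sachet box | about 77 |

**Bystanders:** the spare spout, the open tin and the red jar measured within about 3 mm of where they started. The gripper was clear of everything at hand-in, and no force reading during the moves passed about 3 N.

**Disagreements:**
- The two fixed cameras differed by 5–9 mm in y, so I used the wrist camera for positions.
- The shaker stands about 3 mm off its pocket centre, within the 7 mm of play.
- The gripper read about 4.5 mm narrower than the shaker and 5.5 mm narrower than the jar. I did not find out why, but both held firmly.
- The final box check came only from the fixed cameras. They read its angle as 73–74°, against 79° for the slot.

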